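# Set the stile's dowels and raise the mallet to tap them home

### The job

Take the two beech dowels out of the drilled block and drop them end-down into the two holes in the edge of the clamped stile, one in each, so that both stand on the bottom of their holes. Then draw the mallet up out of its pocket in the tool caddy, turn it so that its handle is level and a striking face looks straight down, and finish holding it there, still, with its head over the pair of dowels and about a hand's breadth (10 cm) above them, ready to tap but never touching them. Leave the other things on the bench where they are, and do not let go of the mallet: the program ends while holding it.

Things in the scene. Friction and masses are not known exactly. Their poses are not given: they have to be found in the camera images.
- dowel_a: Beech dowel, pale straw-coloured, round, 16 mm diameter, 80 mm long, both ends bevelled 3.5 mm, 20 g. Starts standing upright in one of the three holes of the dowel block, 55 mm proud of it. Origin at the middle of its length (40 mm from either end), on its axis; z along its length. The two dowels are alike: either may go in either hole.
- dowel_b: Beech dowel, pale straw-coloured, round, 16 mm diameter, 80 mm long, both ends bevelled 3.5 mm, 20 g. Starts standing upright in one of the three holes of the dowel block, 55 mm proud of it. Origin at the middle of its length (40 mm from either end), on its axis; z along its length. The two dowels are alike: either may go in either hole.
- stile_hole0 (a point): Mouth of a dowel hole in the stile's upper edge, 60 mm above the bench: centre of the hole, in the plane of the edge. Round, 18.5 mm wide, 30 mm deep, flat bottom; a dowel standing on it is 50 mm proud (top 110 mm above the bench). z up, x along the stile. This is the hole nearer the stile's free end.
- stile_hole1 (a point): Mouth of a dowel hole in the stile's upper edge, 60 mm above the bench: centre of the hole, in the plane of the edge. Round, 18.5 mm wide, 30 mm deep, flat bottom; a dowel standing on it is 50 mm proud (top 110 mm above the bench). z up, x along the stile. This is the other hole, 64 mm from the first along the stile, towards the holdfast.
- stile_mid (a point): Point on the stile's upper edge midway between the two holes, 32 mm from each, 60 mm above the bench. The mallet head goes above it.
- stile: Pale wood door-frame stile on the bench, 260 mm long (x), 45 wide (y), 60 high (z), held fast. Origin: centre of its underside; holes at x = -85 and -21 mm. A dark steel holdfast up to 130 mm high presses on the other end: shank 18 mm thick at x = +85, y = +50 mm, arm from there to a pad at x = +85, y = 0.
- dowel_block: Drilled brown wooden block, 46 mm (x) by 150 mm (y), 45 mm high, fixed, with three holes in a row along y at y = -48, 0 and +48 mm, each 18.5 mm wide and 25 mm deep. Two hold the dowels and one the steel punch; which is which varies. Origin at the centre of its underside.
- caddy: Open plywood tool caddy, 120 mm (x) by 192 mm (y), 75 mm high, walls 8 mm, floor 6 mm thick, fixed. A wall across it at y = -20 mm parts the mallet's pocket (its -y side) from a compartment with the sanding block. Origin at the centre of its underside.
- caddy_pocket (a point): Centre of the floor of the mallet's pocket, 6 mm above the bench. The pocket is 104 mm (caddy x) by 64 mm (caddy y) inside, its rim 75 mm above the bench.
- mallet: Joiner's mallet, 180-300 g, starting head-down in the caddy pocket, handle upright, butt 206 mm above the bench. Head: pale wood, 84 (x, between the two like striking faces) x 48 (y) x 60 mm (z). Handle: dark wood, 28 (x) x 22 mm (y), rising 140 mm from the head along +z. Origin: centre of the head's underside; z runs along the handle to the butt. Centre of mass near z = 56 mm.
- mallet_head (a point): Centre of the mallet's head, 30 mm from the mallet's origin along its z; each striking face is 42 mm away along the mallet's x. Axes as the mallet's.
- mallet_grip (a point): Point on the axis of the mallet's handle, 158 mm from its origin along z: 42 mm below the butt, 98 mm above the head, 128 mm from the head's centre. A firm grip (100 N) across the 22 mm (y) faces here holds the mallet without slipping.
- punch: Dark steel punch, round, 16 mm thick, 95 mm long, standing in one hole of the dowel block; its top is 115 mm above the bench. Origin at mid-length. Leave it.
- sanding_block: Cork sanding block 65 x 65 x 39 mm in the caddy's other compartment. Origin under its centre. Leave it.
- glue: White bottle with a red cap, 60 mm diameter, 170 mm tall, at the back of the bench. Origin under its centre. Leave it.
- tape_measure: Yellow tape measure, 65 x 60 x 40 mm, at the back of the bench. Origin under its centre. Leave it.
- try_square: Try square lying flat at the back of the bench: dark wood stock 24 x 110 x 18 mm, steel blade 150 mm along its x. Origin under the stock's centre. Leave it.
- chisel: Chisel with a red handle lying on the left of the bench, 265 mm long along its x, 28 mm thick. Origin under its middle. Leave it.
Not all that is in view belongs to the job. What is shaped like the dowel_b but red is not meant. What is shaped like the dowel_a but turquoise is not meant.

How it is judged:
By the outcome, as a careful person would: the job done as asked, in the order asked, and still so for the second after the job is handed in, while the arm keeps its last pose, push and grip.
It also fails if it takes over 72 s, if anything falls off the work surface, if the arm or the gripper's body presses on something with over 40 N, if the wrist force passes 120 N, or if a joint passes its speed limit or range.

### The arm

A 6-joint arm with a two-finger parallel gripper is mounted at the origin on the work surface. World frame = base frame: x ahead of the robot, y to its left, z up, the work surface at z = 0. Lengths are in mm, angles in rad, forces in N, time in s.
With the tool pointing down it reaches from about 300 to 875 mm from the base axis. Payload 4.2 kg.
Tool frame: the origin (TCP) lies at the very end of the fingers, on their centre line; the grasp point (between the pads) lies 19 mm behind it (arm.hold_point_z is the distance from the TCP to the grasp point, in mm); z points along the fingers, y is the line along which they close (so a half turn about z gives the same grasp; the last joint's range is limited). The gripper opens to 85 mm and grips with 20 to 120 N. Pads are 22 mm wide; open, the fingers measure 114 mm over their backs; the gripper's body (76 mm by 85 mm) begins 54 mm behind the grasp point. The pads swing forward as they close: fully open they stand 13 mm farther back than shut.
Start: joints at [1.322, 0.32, 1.565, -0, 1.257, -0.02], TCP at [130.416, 560.03, 231.338] pointing down, gripper open.
Joint ranges: [-3.11, 3.11], [-0.84, 2.01], [0.21, 2.61], [-1.34, 4.49], [0.05, 2.63], [-2.56, 2.56]. Speed limits (rad/s): [2.57, 2.57, 3.14, 3.14, 3.14, 3.14].

### API

Orientations are given as a unit quaternion [w, x, y, z].
In Python, from plant import arm gives the robot as it stands.
- The arm moves only by the shell command python3 -m creep 'ROWS' [FORCE]. ROWS is JSON, a list of rows, each a list of 5 numbers: the closure, from -1 (fully open) to 1 (shut), then the shift along the tool's x, y, z normalised to -1 to 1, where 1 is 0.1 m, then the turn about the tool's z normalised to -1 to 1, where 1 is 60 degrees. A call has 1 to 12 rows; each row shifts and turns the commanded pose from where the row before left it, along the tool's axes as they then stand; what a row does not reach is not made up. A row lasts 1/10 s, in which the tool goes at most 50 mm and 8.59 degrees, less where a joint would pass 70% of its speed; a pose out of reach is approached as far as the arm can. A call with a number of a shift or a turn outside -1 to 1 is refused whole. A call with a gripper value outside its range is refused whole. The fingers move at their own pace and stop on an object; FORCE is the grip in N (left out, the last holds). Time passes only in rows, so rows that do not move let the fingers close. It gives the time, the measured TCP pose, the force, the opening and the grip force at its end, in the units of the state.
- arm.sense(): the state, without advancing time (a new reading comes with each control period).
- arm.camera(name): name is "scene" or "top" or "wrist"; returns (picture, depth): 384x512x3 uint8, blue, green, red; 384x512 float32, mm along the optical axis (not along the pixel's ray), 0 where there is no reading.
- arm.camera_model(name): a dict with "camera_matrix" (3x3 intrinsics, pixels), "cam_to_world" (4x4, takes a point from camera to world coordinates). Camera axes: x right, y down, z forward; pixel columns grow to the right and rows downward; lengths in mm; the calibration is good to about 2 mm. A picture is of the moment at which its call begins: read the wrist's pose just before it. camera_model takes no time and is no camera call; for the wrist camera it gives the pose at the moment of the call.
- arm.sign_off(): hands the job in; it is judged then, once.
The state is a dict: "clock": time; "joint_pos": joint angles; "qvel": joint speeds; "joint_torque": joint torques, N m; "position": TCP position; "tool_rot": TCP orientation; "ft_force": force on the tool from outside, world axes, zero at the start; "torque": the same for the moment, N m; "gripper_width": finger opening in mm; "finger_force": force on a finger pad.
Only numpy, scipy, OpenCV 4.12 (cv2) and the standard library are available. Lean on these libraries where they do the work, as an engineer would, in place of code of your own. Each camera call takes 0.05 s, during which the arm holds its last target. There are 200 camera calls.

## Working session

There is one attempt and no reset: what is moved stays moved. The work goes in short steps, Python scripts to look and compute and a shell command to move; the robot and the scene stay as the last step left them, time stands still between calls to the robot, and variables do not carry over. Pictures are saved under pics/ and viewed, at most 10 in all, crops included, and the job is handed in when it is done.

```bash
ls; mkdir -p pics
cat > h.py <<'E'
import numpy as np, cv2
from plant import arm
def shot(n):
    m=arm.camera_model(n); im,d=arm.camera(n); return im,d,np.array(m["camera_matrix"]),np.array(m["cam_to_world"])
def pts(d,K,T):
    v,u=np.indices(d.shape); P=np.stack([(u-K[0,2])/K[0,0]*d,(v-K[1,2])/K[1,1]*d,d],-1)
    return P@T[:3,:3].T+T[:3,3]
def ray(u,v,K,T,z):
    r=T[:3,:3]@np.array([(u-K[0,2])/K[0,0],(v-K[1,2])/K[1,1],1]); return T[:3,3]+r*(z-T[2,3])/r[2]
def proj(p,K,T):
    q=T[:3,:3].T@(np.array(p)-T[:3,3]); return (K@q/q[2])[:2]
E
python3 - <<'E'
from h import *
for n in("top","scene"):
    im,d,K,T=shot(n); cv2.imwrite(f"pics/{n}0.png",im); np.savez(f"{n}0.npz",im=im,d=d,K=K,T=T); print(n,T.round(2).tolist(),K[0,0])
s=arm.sense(); print(s["clock"],s["position"],s["tool_rot"],s["gripper_width"])
E
```

```text
pics
top [[0.01, -0.98, 0.2, 304.3], [-1.0, -0.01, -0.0, 103.68], [0.0, -0.2, -0.98, 1508.2], [0.0, 0.0, 0.0, 1.0]] 462.5073159904976
scene [[0.83, 0.34, -0.44, 999.49], [0.55, -0.49, 0.67, -539.22], [0.01, -0.8, -0.6, 717.27], [0.0, 0.0, 0.0, 1.0]] 353.9875366825553
0.1 [130.30639426 559.59724429 230.57975071] [-9.66375821e-05  1.14145724e-01  9.93463708e-01 -7.77783662e-04] 85.60088544074272
```

View pics/top0.png

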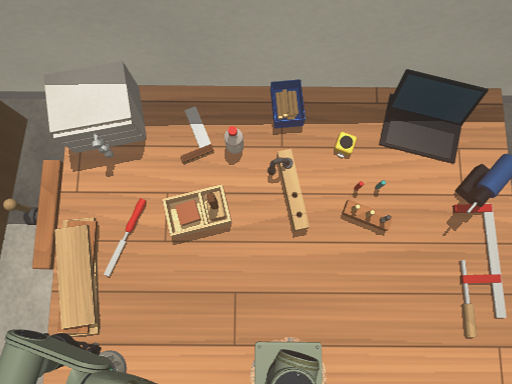

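View pics/scene0.png

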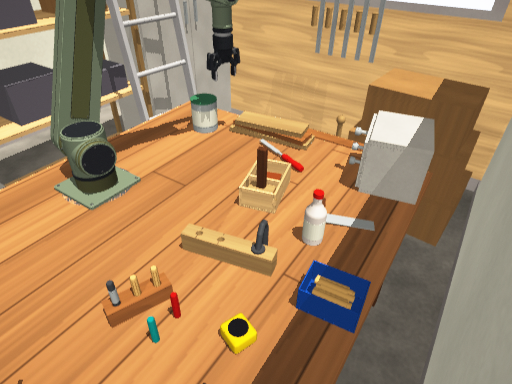

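Top view: the block is at (366,216), with pale dowels at (357,207) and (372,212) and the grey punch at (387,218). The stile is at (293,190), with holes near (298,213) and (294,194). The caddy is at (197,214), with the mallet's handle at (212,200). The things that could be taken for the dowels are the red peg (360,184), the turquoise peg (381,183), the punch (387,218) and the sticks in the blue box (288,103). I choose the two straw-coloured ones in the block and check them in a close crop.

```bash
cat > m.py <<'E'
from h import *
A=[]
for n in("top","scene"):
    z=np.load(n+"0.npz"); P=pts(z["d"],z["K"],z["T"]); P[z["d"]==0]=np.nan; A.append((z["im"],z["d"],z["K"],z["T"],P))
def rect(mask,name):
    q=np.argwhere(mask); p=P[mask]; r=cv2.minAreaRect(p[:,:2].astype(np.float32)); print(name,len(p),np.round(p.mean(0),1),"rect",np.round(r[0],1),np.round(r[1],1),round(r[2],1))
im,d,K,T,P=A[0]
v,u=np.indices(d.shape)
def box(x0,x1,y0,y1): return (u>=x0)&(u<=x1)&(v>=y0)&(v<=y1)
Z=P[...,2]
print("bench z",np.nanmedian(Z[box(230,270,240,330)]))
rect(box(335,400,195,235)&(Z>36)&(Z<52),"block top")
rect(box(275,312,145,235)&(Z>52)&(Z<68),"stile top")
rect(box(155,235,180,245)&(Z>68)&(Z<82),"caddy rim")
rect(box(195,230,180,220)&(Z>170),"mallet butt")
for n,(im,d,K,T,P) in zip("ts",A):
    m=(P[...,2]>85)&(P[...,2]<125)&(P[...,1]<-80)&(P[...,1]>-330)&(P[...,0]>350)&(P[...,0]<600)
    c,l,st,ce=cv2.connectedComponentsWithStats(m.astype(np.uint8))
    for i in range(1,c): 
        if st[i,4]>2: print(n,ce[i].round(1),st[i,4],np.nanmean(P[l==i],0).round(1),P[l==i][:,2].max().round(1),im[l==i].mean(0).round())
a=cv2.resize(A[0][0][170:240,280:400],None,fx=5,fy=5,interpolation=cv2.INTER_CUBIC)
b=cv2.resize(A[1][0][215:345,95:215],None,fx=2.7,fy=2.7,interpolation=cv2.INTER_CUBIC)
w=np.zeros((350,600+330,3),np.uint8); w[:350,:600]=a; w[:350,600:600+b.shape[1]]=b[:350]
cv2.imwrite("pics/crop.png",cv2.resize(w,(795,300)))
E
python3 m.py
```

```text
bench z 0.05864310200536238
block top 563 [ 498.2 -249.3   44.5] rect [ 499.3 -253.1] [151.3  48.3] 68.1
stile top 1020 [571.9 -14.2  60.2] rect [579.2 -12.8] [260.8  46.3] 12.5
caddy rim 666 [507.7 283.3  74.6] rect [506.2 291.2] [121.1 192.2] 14.5
mallet butt 90 [520.9 233.4 201.5] rect [522.5 234.5] [27.  21.8] 13.1
t [357.4 206.6] 25 [ 515.7 -207.    97.7] 103.6 [119. 175. 200.]
t [371.6 212.2] 25 [ 498.5 -250.4   97. ] 103.5 [118. 173. 194.]
t [387.1 217.6] 34 [ 481.1 -294.5  106.3] 120.9 [ 75.  85. 100.]
s [153.4 269.9] 55 [ 517.  -213.9   94.2] 101.1 [102. 180. 219.]
s [133.1 279.2] 57 [ 500.1 -257.7   94.3] 100.5 [102. 182. 221.]
s [110.5 287.2] 98 [ 483.6 -302.7  102.4] 114.2 [85. 88. 90.]
```

View pics/crop.png

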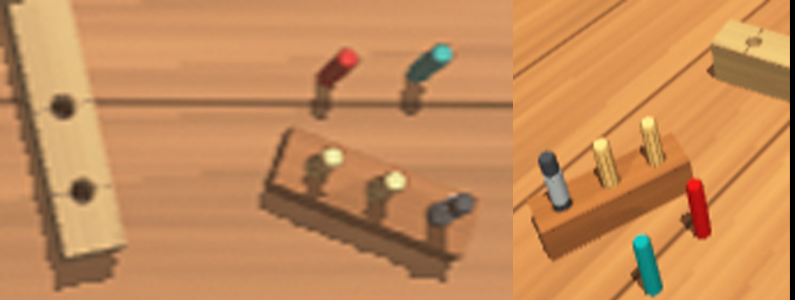

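The crop shows that the two straw-coloured pegs in the block are the dowels, at its +y and middle holes. The punch is in the −y hole. The block, stile, caddy and mallet butt rectangles all match the sizes and heights given. I move towards the block.

```bash
cat > to.py <<'E'
# usage: to.py x y z yawdeg(of tool y): prints needed tool-frame shift (units of .1 m) and turn (units of 60 deg)
import sys,numpy as np
from plant import arm
from scipy.spatial.transform import Rotation as R
s=arm.sense(); q=s["tool_rot"]; M=R.from_quat([*q[1:],q[0]]).as_matrix()
t=np.array([float(a) for a in sys.argv[1:4]]); yaw=np.degrees(np.arctan2(M[1,1],M[0,1]))
dt=-(float(sys.argv[4])-yaw+90)%180-90 if len(sys.argv)>4 else 0
print("t",round(s["clock"],2),"pos",np.round(s["position"],1),"yaw",round(yaw,2),"w",round(s["gripper_width"],1),"j",np.round(s["joint_pos"],2),"F",np.round(s["ft_force"],1),"g",np.round(s["finger_force"],1))
print("shift",np.round(M.T@(t-s["position"])/100,3),"turn",round(dt/60,3),"(mod 3)","tilt",np.round(M[:,2],3))
E
python3 -m creep '[[-1,-0.3,-0.38,0,0],[-1,-0.3,-0.38,0,0],[-1,-0.3,-0.38,0,0],[-1,-0.3,-0.38,0,0],[-1,-0.3,-0.38,0,0],[-1,-0.3,-0.38,0,0],[-1,-0.3,-0.38,0,0],[-1,-0.3,-0.38,0,0],[-1,-0.3,-0.38,0,0],[-1,-0.3,-0.38,0,0],[-1,-0.3,-0.38,0,0],[-1,-0.3,-0.38,0,0]]'; python3 to.py 508 -231 231 -22
```

```text
clock: 1.3
position: [377.8, 32.3, 231.3]
tool_rot: [0.0, 0.114, 0.993, 0.0]
ft_force: [0.6, 0.4, 0.1]
gripper_width: 85.4
finger_force: 0.0
t 1.3 pos [377.8  32.3 231.3] yaw 76.87 w 85.4 j [ 0.05  0.01  1.96  0.    1.18 -1.29] F [0.6 0.4 0.1] g 0.0
shift [-1.866 -2.268  0.003] turn -1.352 (mod 3) tilt [ 0.  0. -1.]
```

```bash
python3 -m creep '[[-1,-0.31,-0.38,0,0],[-1,-0.31,-0.38,0,0],[-1,-0.31,-0.38,0,0],[-1,-0.31,-0.38,0,0],[-1,-0.31,-0.37,0,0],[-1,-0.31,-0.37,0,0]]'; python3 -m creep '[[-1,0,0,0,0.137],[-1,0,0,0,0.137],[-1,0,0,0,0.137],[-1,0,0,0,0.137],[-1,0,0,0,0.137],[-1,0,0,0,0.137],[-1,0,0,0,0.137],[-1,0,0,0,0.137],[-1,0,0,0,0.137],[-1,0,0,0,0.137],[-1,0,0,0,0.137],[-1,0,0,0,0.137]]';  python3 to.py 508 -231 231 -22
python3 - <<'E'
from h import *
im,d,K,T=shot("wrist"); cv2.imwrite("pics/w0.png",im); np.savez("wrist0.npz",im=im,d=d,K=K,T=T); print(T.round(2).tolist(),K[0].round(0))
for p in [(517.2,-208.6,100),(499.3,-253.1,100),(481,-297.6,115)]: print(proj(p,K,T))
E
```

```text
clock: 1.9
position: [507.8, -230.0, 230.8]
tool_rot: [-0.0, 0.115, 0.993, 0.0]
ft_force: [1.3, 0.5, 0.4]
gripper_width: 85.7
finger_force: 0.0
clock: 3.1
position: [507.2, -227.9, 230.8]
tool_rot: [-0.001, 0.829, 0.559, -0.0]
ft_force: [0.5, -0.8, -0.1]
gripper_width: 85.6
finger_force: 0.0
t 3.1 pos [ 507.2 -227.9  230.8] yaw -22.09 w 85.6 j [-0.44  0.29  1.61  0.    1.24 -0.06] F [ 0.5 -0.8 -0.1] g 0.0
shift [-0.026  0.019 -0.002] turn -0.001 (mod 3) tilt [-0.001  0.001 -1.   ]
[[0.93, -0.36, -0.12, 536.58], [-0.38, -0.88, -0.28, -156.22], [-0.0, 0.3, -0.95, 371.28], [0.0, 0.0, 0.0, 1.0]] [268.   0. 259.]
[260.81317989 164.03878922]
[260.82768818 207.76636711]
[260.57999218 254.34083547]
```

View pics/w0.png

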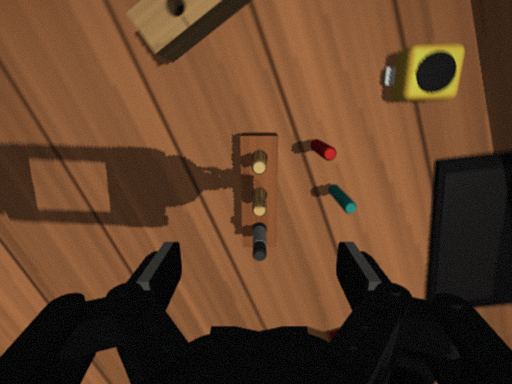

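Wrist view: dowel tops are at about (260,167) and (260,208), and the punch top is at (260,256). These match my predictions to about 3 px. The red peg (323,150) and turquoise peg (345,200) are close by on the closing side, so I descend with a half-open gripper.

```bash
python3 - <<'E'
from h import *
z=np.load("wrist0.npz"); im,d,K,T=[z[k] for k in("im","d","K","T")]
P=pts(d,K,T); P[d==0]=np.nan
for nm,lo,hi,bx in [("dA",97,104,(245,275,145,180)),("dB",97,104,(245,275,181,222)),("punch",112,119,(245,275,223,270)),("block",40,49,(230,290,120,260)),("red",5,200,(305,340,130,165)),("turq",5,200,(325,360,180,220))]:
    v,u=np.indices(d.shape); m=(P[...,2]>lo)&(P[...,2]<hi)&(u>bx[0])&(u<bx[1])&(v>bx[2])&(v<bx[3]); p=P[m]
    r=cv2.minAreaRect(p[:,:2].astype(np.float32)); print(nm,len(p),p.mean(0).round(1),"px",u[m].mean().round(1),v[m].mean().round(1),np.round(r[0],1),np.round(r[1],1),round(r[2],1), p[:,2].max().round(1))
    if nm[0]=="d": print("  ray", ray(u[m].mean(),v[m].mean(),K,T,100).round(1))
g=cv2.cvtColor(im,cv2.COLOR_BGR2HSV)
E
python3 to.py 516.5 -208.5 100 -22
```

```text
dA 106 [ 513.6 -211.1   98. ] px 258.5 167.2 [ 513.5 -211.5] [11.8 11.7] 63.8 99.9
  ray [ 513.7 -210.7  100. ]
dB 94 [ 496.4 -255.1   97.9] px 259.0 209.6 [ 496.4 -255. ] [12.4 12.1] 28.3 99.3
  ray [ 496.7 -254.3  100. ]
punch 85 [ 479.  -299.6  113. ] px 259.5 255.5 [ 479.4 -299.8] [12.1 11.1] 11.4 114.9
block 3074 [ 499.5 -247.2   42.9] px 259.0 186.5 [ 496.1 -255.9] [150.1  46. ] 68.6 49.0
red 337 [ 587.7 -226.5   58.9] px 323.1 148.7 [ 589.6 -229. ] [15.3 15. ] 48.4 80.0
turq 407 [ 592.2 -295.3   53.7] px 342.7 198.1 [ 593.3 -298.5] [15.5 14.1] 26.3 79.4
t 3.15 pos [ 507.2 -227.9  230.8] yaw -22.29 w 85.5 j [-0.44  0.29  1.61  0.    1.24 -0.05] F [0.5 0.4 0.1] g 0.0
shift [0.214 0.014 1.308] turn -0.005 (mod 3) tilt [-0.001  0.001 -1.   ]
```

```bash
python3 to.py 514.5 -210.3 66 -22; python3 -m creep '[[0,0.19,0.00,0.2,0],[0,0,0,0.4,0],[0,0,0,0.3,0],[0,0,0,0.1,0],[0,0,0,0,0]]' 40; python3 to.py 514.5 -210.3 66 -22
```

```text
t 3.15 pos [ 507.2 -227.9  230.8] yaw -22.29 w 85.5 j [-0.44  0.29  1.61  0.    1.24 -0.05] F [0.5 0.4 0.1] g 0.0
shift [0.19  0.002 1.648] turn -0.005 (mod 3) tilt [-0.001  0.001 -1.   ]
clock: 3.65
position: [513.8, -210.1, 130.0]
tool_rot: [-0.001, 0.827, 0.561, -0.001]
ft_force: [0.2, -0.2, 0.3]
gripper_width: 42.6
finger_force: 0.0
t 3.65 pos [ 513.8 -210.1  130. ] yaw -21.68 w 42.6 j [-0.41  0.37  1.76  0.    1.01 -0.03] F [ 0.2 -0.2  0.3] g 0.0
shift [0.   0.01 0.64] turn 0.005 (mod 3) tilt [-0.003  0.001 -1.   ]
```

Run:
```python
from h import *
im,d,K,T=shot("wrist"); cv2.imwrite("pics/w1.png",im); P=pts(d,K,T); P[d==0]=np.nan
X=P[...,0];Y=P[...,1];Z=P[...,2]
for c,(x,y) in {"A":(514,-210),"B":(497,-254)}.items():
    m=(np.hypot(X-x,Y-y)<22)&(Z>97)&(Z<103); p=P[m]; v,u=np.nonzero(m); print(c,m.sum(),p.mean(0).round(1),np.round(cv2.minEnclosingCircle(p[:,:2].astype(np.float32)),1) if 0 else cv2.minAreaRect(p[:,:2].astype(np.float32)),u.mean(),v.mean())
```

```text
A 228 [ 513.7 -210.9   97.9] ((513.2762451171875, -210.9214630126953), (12.720627784729004, 12.653158187866211), 84.30130767822266) 259.1929824561403 224.1315789473684
B 176 [ 496.7 -254.9   97.9] ((496.6343688964844, -255.36390686035156), (12.262659072875977, 12.321294784545898), 58.44068145751953) 259.79545454545456 281.4375
```

View pics/w1.png

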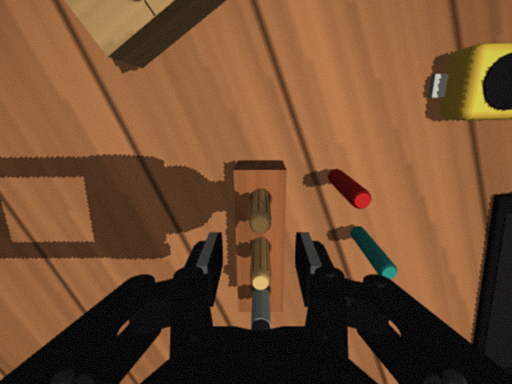

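The view at 130 mm shows the half-open fingers astride dowel A (top at (259,224)), with the red and turquoise pegs clear. I descend and grip.

```bash
python3 -m creep '[[0,-0.01,0.01,0.25,0],[0,0,0,0.25,0],[0,0,0,0.13,0],[0,0,0,0,0],[1,0,0,0,0],[1,0,0,0,0],[1,0,0,0,0],[1,0,0,0,0]]' 40; python3 to.py 514.5 -210.3 66 -22
```

```text
clock: 4.5
position: [515.8, -212.0, 69.8]
tool_rot: [0.001, 0.828, 0.561, 0.001]
ft_force: [-2.5, 0.1, 6.6]
gripper_width: 15.0
finger_force: 39.2
t 4.5 pos [ 515.8 -212.    69.8] yaw -21.75 w 15.0 j [-0.41  0.44  1.83  0.    0.87 -0.03] F [-2.5  0.1  6.6] g 39.2
shift [ 0.011 -0.018  0.038] turn 0.004 (mod 3) tilt [ 0.002 -0.001 -1.   ]
```

```bash
python3 -m creep '[[1,0,0,-0.1,0],[1,0,0,-0.3,0],[1,0,0,-0.4,0],[1,0,0,-0.4,0],[1,0,0,-0.1,0],[1,0,0,0,0]]' 40; python3 to.py 496.2 -31.2 200 -77.5
```

```text
clock: 5.1
position: [516.1, -212.1, 200.7]
tool_rot: [0.002, 0.828, 0.561, 0.001]
ft_force: [-0.1, 0.2, -0.7]
gripper_width: 14.6
finger_force: 39.4
t 5.1 pos [ 516.1 -212.1  200.7] yaw -21.75 w 14.6 j [-0.41  0.31  1.66  0.    1.17 -0.03] F [-0.1  0.2 -0.7] g 39.4
shift [ 1.607 -0.856  0.003] turn 0.929 (mod 3) tilt [ 0.005 -0.002 -1.   ]
```

```bash
python3 -m creep '[[1,0,0,0,0.13],[1,0,0,0,0.13],[1,0,0,0,0.13],[1,0,0,0,0.13],[1,0,0,0,0.13],[1,0,0,0,0.13],[1,0,0,0,0.13],[1,0,0,0,0]]' 40; python3 to.py 540 -21.4 200 -77.5
```

```text
clock: 5.9
position: [514.2, -211.3, 196.4]
tool_rot: [-0.001, 0.993, 0.119, -0.002]
ft_force: [-0.7, -0.8, 0.5]
gripper_width: 14.8
finger_force: 39.4
t 5.9 pos [ 514.2 -211.3  196.4] yaw -76.34 w 14.8 j [-0.41  0.32  1.66  0.    1.17  0.92] F [-0.7 -0.8  0.5] g 39.4
shift [ 0.7   -1.784 -0.034] turn 0.019 (mod 3) tilt [-0.003  0.002 -1.   ]
```

```bash
python3 -m creep '[[1,0.14,-0.36,0,0.02],[1,0.14,-0.36,0,0],[1,0.14,-0.36,0,0],[1,0.14,-0.36,0,0],[1,0.14,-0.36,0,0],[1,0,0,0,0],[1,0,0,0,0]]' 40
python3 - <<'E'
from h import *
for i in range(2):
    im,d,K,T=shot("wrist")
    s=arm.sense(); print(np.round(s["position"],1))
cv2.imwrite("pics/w2.png",im); np.savez("wrist2.npz",im=im,d=d,K=K,T=T)
P=pts(d,K,T); P[d==0]=np.nan
print([proj(p,K,T).round(1) for p in [(496.2,-31.2,60),(558.7,-17.3,60)]])
E
python3 to.py 540 -21.4 200 -77.5
```

```text
clock: 6.6
position: [543.3, -20.2, 197.3]
tool_rot: [0.0, 0.994, 0.111, -0.001]
ft_force: [-0.6, 0.2, -0.9]
gripper_width: 14.7
finger_force: 39.5
[543.3 -21.  197.5]
[543.4 -21.5 197.6]
[array([258.1, 223.5]), array([258.1, 167.9])]
t 6.7 pos [543.4 -21.5 197.6] yaw -77.51 w 14.8 j [-0.06  0.3   1.69 -0.    1.16  1.29] F [-0.2 -0.9 -0. ] g 39.5
shift [-0.033 -0.008 -0.024] turn -0.0 (mod 3) tilt [-0.001 -0.    -1.   ]
```

View pics/w2.png

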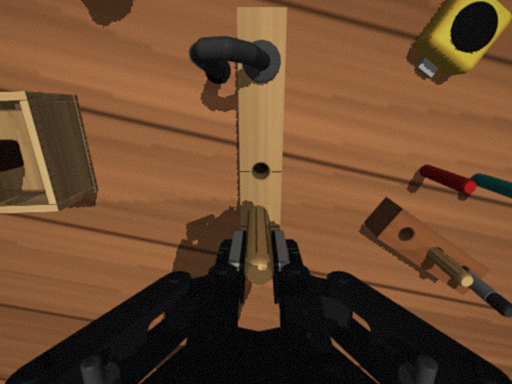

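The wrist view shows the dowel held upright, from (258,208) to (260,270), and hole 1 at (260,170). The emptied block hole is at (407,233). I measure the dowel axis and the hole in this same camera.

```bash
cat > hole.py <<'E'
import sys
from h import *
def blob(im,c,r,thr):
    g=cv2.cvtColor(im,cv2.COLOR_BGR2GRAY); x,y=int(c[0]),int(c[1]); s=g[y-r:y+r+1,x-r:x+r+1]; m=(s<thr).astype(np.uint8)
    n,l,st,ce=cv2.connectedComponentsWithStats(m); i=1+np.argmin([np.hypot(*(ce[k]-r))-st[k,4]*.01 for k in range(1,n)]); return ce[i]+[x-r,y-r],st[i]
def heldtop(P,tcp,lo=8,hi=40):
    m=(np.hypot(P[...,0]-tcp[0],P[...,1]-tcp[1])<16)&(P[...,2]>tcp[2]+lo)&(P[...,2]<tcp[2]+hi); return P[m]
if __name__=="__main__":
    z=np.load("wrist2.npz"); im,d,K,T=[z[k] for k in("im","d","K","T")]; P=pts(d,K,T); P[d==0]=np.nan
    for t in (60,70,80): 
        c,st=blob(im,(260,170),14,t); print(t,c.round(1),st,ray(*c,K,T,60).round(1))
    tcp=arm.sense()["position"]
    p=heldtop(P,tcp); print(len(p),p[:,2].max()); q=p[p[:,2]>np.percentile(p[:,2],97)-4]; print("top disc",len(q),q.mean(0).round(1),np.round(q.min(0),1),np.round(q.max(0),1))
    m=(P[...,2]>54)&(P[...,2]<64); 
    v,u=np.indices(d.shape); m&=(u>225)&(u<300)&(v>5)&(v<195); r=cv2.minAreaRect(P[m][:,:2].astype(np.float32)); print("stile",np.round(r[0],1),np.round(r[1],1),r[2],np.nanmedian(P[m][:,2]))
    zz=np.load("top0.npz"); im,d,K,T=[zz[k] for k in("im","d","K","T")]
    for c0 in [(496.2,-31.2,60),(558.7,-17.3,60)]:
        c,st=blob(im,proj(c0,K,T).round(),6,90); print("top",proj(c0,K,T).round(1),c.round(1),st,ray(*c,K,T,60).round(1))
E
python3 hole.py
```

```text
60 [261.  169.2] [  7   7  16  15 172] [557.9 -20.6  60. ]
70 [260.3 170.2] [  6   7  17  16 211] [556.8 -20.1  60. ]
80 [260.4 170.3] [  6   6  17  17 223] [556.7 -20.3  60. ]
2191 237.56086496487194
top disc 517 [545.8 -20.9 232.7] [530.3 -32.6 229.7] [557.5  -7.3 237.6]
stile [616.5  -7.1] [177.7  45.1] 12.339877128601074 57.900158535401715
top [299.3 214. ] [298.7 214.1] [ 4  4  5  5 18] [495.8 -29.4  60. ]
top [294.7 194.4] [294.1 194.6] [ 3  5  5  4 17] [558.1 -15.4  60. ]
```

```bash
cat > held.py <<'E'
from h import *
def held(im,d,K,T,tcp,box=(235,290,195,300)):
    P=pts(d,K,T); P[d==0]=np.nan; v,u=np.indices(d.shape)
    i=im.astype(int); m=(i[...,2]-i[...,0]>35)&(u>box[0])&(u<box[1])&(v>box[2])&(v<box[3])&(np.hypot(P[...,0]-tcp[0],P[...,1]-tcp[1])<22)&(P[...,2]>tcp[2]-60)&(P[...,2]<tcp[2]+45)
    return P,m
if __name__=="__main__":
    z=np.load("wrist2.npz"); im,d,K,T=[z[k] for k in("im","d","K","T")]; tcp=np.array([543.4,-21,197.5])
    P,m=held(im,d,K,T,tcp); p=P[m]; print(len(p),p[:,2].min(),p[:,2].max())
    M=T[:3,:3]; a=np.radians(12.5); ex=np.array([np.cos(a),np.sin(a),0]); ey=np.array([np.sin(a),-np.cos(a),0])
    for lo in range(-56,44,10):
        q=p[(p[:,2]-tcp[2]>lo)&(p[:,2]-tcp[2]<=lo+10)]-tcp
        if len(q)>5: print(lo,len(q),"x",np.percentile(q@ex,[3,50,97]).round(1),"y",np.percentile(q@ey,[3,50,97]).round(1))
E
python3 held.py
```

```text
1803 148.29125810101996 232.15817751002993
-56 16 x [4.  6.4 7.6] y [-6.6 -1.3  5.5]
-46 106 x [1.3 6.6 8.1] y [-7.5 -0.2  7.1]
-36 111 x [1.6 6.9 8. ] y [-7.  -0.2  7.1]
-26 131 x [2.7 6.7 8. ] y [-6.9 -0.2  6.5]
-16 146 x [4.1 7.  8.2] y [-6.4 -0.2  6.1]
-6 167 x [4.3 7.  8.1] y [-6.  -0.1  6.4]
4 203 x [4.2 7.  8.1] y [-6.1 -0.1  6.6]
14 251 x [4.  7.  8.2] y [-6.1 -0.1  6.2]
24 671 x [-5.1  2.1  7.3] y [-6.   0.4  6.4]
```

```bash
python3 to.py 557 -19.8 116 -77.5; python3 -m creep '[[1,0.07,0.01,0.2,0],[1,0.07,0.0,0.3,0],[1,0,0,0.25,0],[1,0,0,0.05,0],[1,0,0,0,0]]' 40; python3 to.py 557 -19.8 80 -77.5
```

```text
t 6.7 pos [543.4 -21.5 197.6] yaw -77.51 w 14.8 j [-0.06  0.3   1.69 -0.    1.16  1.29] F [-0.2 -0.9 -0. ] g 39.5
shift [0.138 0.013 0.816] turn -0.0 (mod 3) tilt [-0.001 -0.    -1.   ]
clock: 7.2
position: [557.1, -19.7, 117.7]
tool_rot: [-0.0, 0.994, 0.108, -0.001]
ft_force: [0.6, -0.2, 0.5]
gripper_width: 14.7
finger_force: 39.5
t 7.2 pos [557.1 -19.7 117.7] yaw -77.61 w 14.7 j [-0.06  0.39  1.77 -0.    0.99  1.3 ] F [ 0.6 -0.2  0.5] g 39.5
shift [-0.001  0.001  0.377] turn -0.002 (mod 3) tilt [-0.002  0.    -1.   ]
```

```bash
python3 -m creep '[[1,0,0,0.06,0],[1,0,0,0.05,0],[1,0,0,0.05,0],[1,0,0,0,0],[1,0,0,0,0]]' 40; python3 to.py 557 -19.8 80 -77.5
```

```text
clock: 7.7
position: [557.1, -19.2, 102.0]
tool_rot: [0.0, 0.994, 0.109, -0.001]
ft_force: [-2.2, -4.3, -2.0]
gripper_width: 15.0
finger_force: 39.1
t 7.7 pos [557.1 -19.2 102. ] yaw -77.52 w 15.0 j [-0.05  0.41  1.79 -0.    0.95  1.3 ] F [-2.2 -4.3 -2. ] g 39.1
shift [-0.002  0.005  0.22 ] turn -0.0 (mod 3) tilt [-0.001 -0.001 -1.   ]
```

```bash
python3 -m creep '[[1,-0.006,0.008,0.04,0],[1,0,0,0.06,0],[1,0,0,0.06,0],[1,0,0,0.02,0],[1,0,0,0,0]]' 40; python3 to.py 557 -19.8 80 -77.5
```

```text
clock: 8.2
position: [556.9, -19.5, 83.5]
tool_rot: [-0.0, 0.994, 0.108, -0.001]
ft_force: [-3.0, -3.4, -1.8]
gripper_width: 15.0
finger_force: 39.1
t 8.2 pos [556.9 -19.5  83.5] yaw -77.55 w 15.0 j [-0.06  0.43  1.81  0.    0.91  1.3 ] F [-3.  -3.4 -1.8] g 39.1
shift [0.    0.003 0.035] turn -0.001 (mod 3) tilt [-0.001  0.    -1.   ]
```

Nearly at the bottom. I go down another 3 mm, open gently to c=0 and rise.

```bash
python3 -m creep '[[1,-0.005,0.006,0.03,0],[1,0,0,0,0],[0.3,0,0,0,0],[0.3,0,0,0,0],[0.1,0,0,0,0],[0.1,0,0,-0.2,0],[0.1,0,0,-0.4,0],[0,0,0,-0.4,0],[0,0,0,-0.3,0],[0,0,0,0,0]]' 40; python3 to.py 497 -254.5 200 -22
```

```text
clock: 9.2
position: [559.9, -20.2, 216.5]
tool_rot: [0.001, 0.994, 0.108, 0.006]
ft_force: [0.3, 0.5, -0.5]
gripper_width: 43.0
finger_force: 0.0
t 9.2 pos [559.9 -20.2 216.5] yaw -77.55 w 43.0 j [-0.06  0.3   1.63  0.    1.2   1.3 ] F [ 0.3  0.5 -0.5] g 0.0
shift [-1.122  2.152  0.158] turn -0.926 (mod 3) tilt [ 0.011 -0.    -1.   ]
```

```bash
cat > chk.py <<'E'
import sys
from h import *
a=[float(x) for x in sys.argv[1:]]  # x y zlo zhi rad
im,d,K,T=shot("wrist"); P=pts(d,K,T); P[d==0]=np.nan
m=(np.hypot(P[...,0]-a[0],P[...,1]-a[1])<a[4])&(P[...,2]>a[2])&(P[...,2]<a[3]); p=P[m]
print(len(p)); 
if len(p): 
    zt=np.percentile(p[:,2],98); q=p[p[:,2]>zt-3]; print("ztop",zt.round(1),"mean",q.mean(0).round(1),len(q),np.round(q.max(0)-q.min(0),1))
E
python3 chk.py 557 -20 62 140 20
python3 -m creep '[[0,-0.19,0.36,0,0],[0,-0.19,0.36,0,0],[0,-0.19,0.36,0,0],[0,-0.19,0.36,0,0],[0,-0.18,0.36,0,0],[0,-0.18,0.35,0,0],[0,0,0,0,0]]' 40
python3 -m creep '[[0,0,0,0,-0.133],[0,0,0,0,-0.133],[0,0,0,0,-0.133],[0,0,0,0,-0.133],[0,0,0,0,-0.133],[0,0,0,0,-0.133],[0,0,0,0,-0.13],[0,0,0,0,0]]' 40
python3 chk.py 497 -254 62 107 17;python3 to.py 496.7 -254.6 69 -22
```

```text
340
ztop 109.0 mean [557.1 -20.3 107.8] 148 [14.4 14.1  3.4]
clock: 9.95
position: [492.3, -257.9, 209.6]
tool_rot: [-0.0, 0.994, 0.106, -0.001]
ft_force: [0.1, 1.1, 1.3]
gripper_width: 43.1
finger_force: 0.0
clock: 10.75
position: [493.7, -253.2, 210.0]
tool_rot: [-0.001, 0.828, 0.56, -0.0]
ft_force: [-0.5, 0.8, 0.2]
gripper_width: 42.7
finger_force: 0.0
298
ztop 98.9 mean [ 496.6 -255.1   97.7] 143 [13.3 14.3  3.9]
t 10.8 pos [ 493.8 -253.4  210.2] yaw -21.99 w 42.7 j [-0.5   0.3   1.64  0.    1.2  -0.11] F [ 0.7  0.7 -0.3] g 0.0
shift [-1.000e-03  3.400e-02  1.412e+00] turn 0.0 (mod 3) tilt [-0.001  0.001 -1.   ]
```

```bash
python3 -m creep '[[0,0,0.035,0.3,0],[0,0,0,0.45,0],[0,0,0,0.35,0],[0,0,0,0.2,0],[0,0,0,0.1,0],[0,0,0,0,0],[1,0,0,0,0],[1,0,0,0,0],[1,0,0,0,0],[1,0,0,0,0]]' 40; python3 to.py 496.7 -254.6 200 -77.5
```

```text
clock: 11.8
position: [498.1, -256.1, 72.7]
tool_rot: [0.001, 0.828, 0.56, 0.001]
ft_force: [0.1, 0.1, 4.4]
gripper_width: 14.6
finger_force: 39.3
t 11.8 pos [ 498.1 -256.1   72.7] yaw -21.88 w 14.6 j [-0.5   0.44  1.82  0.    0.88 -0.11] F [0.1 0.1 4.4] g 39.3
shift [ 0.008 -0.014 -1.273] turn 0.927 (mod 3) tilt [ 0.003 -0.001 -1.   ]
```

```bash
python3 -m creep '[[1,0,0,-0.1,0],[1,0,0,-0.35,0],[1,0,0,-0.4,0],[1,0,0,-0.4,0],[1,0,0,-0.1,0],[1,0,0,0,0.13],[1,0,0,0,0.13],[1,0,0,0,0.13],[1,0,0,0,0.133],[1,0,0,0,0.133],[1,0,0,0,0.133],[1,0,0,0,0.133]]' 40; python3 to.py 480 -37 200 -77.5
```

```text
clock: 13.0
position: [496.7, -255.4, 205.9]
tool_rot: [-0.0, 0.994, 0.109, -0.001]
ft_force: [0.1, 0.5, 0.4]
gripper_width: 14.7
finger_force: 39.9
t 13.0 pos [ 496.7 -255.4  205.9] yaw -77.52 w 14.7 j [-0.5   0.31  1.64  0.    1.19  0.86] F [0.1 0.5 0.4] g 39.9
shift [ 0.309 -2.168  0.061] turn -0.0 (mod 3) tilt [-0.001  0.001 -1.   ]
```

```bash
python3 -m creep '[[1,0.06,-0.36,0,0],[1,0.06,-0.36,0,0],[1,0.05,-0.36,0,0],[1,0.05,-0.36,0,0],[1,0.05,-0.36,0,0],[1,0.04,-0.36,0,0],[1,0,0,0,0],[1,0,0,0,0]]' 40
python3 - <<'E'
from h import *
from hole import blob
im,d,K,T=shot("wrist"); tcp=np.array(arm.sense()["position"]); np.savez("wrist3.npz",im=im,d=d,K=K,T=T)
P=pts(d,K,T); P[d==0]=np.nan
c0=proj((494.5,-33.7,59),K,T)
for t in (60,75): 
    c,st=blob(im,c0.round(),13,t); print(c0.round(1),c.round(1),st,ray(*c,K,T,60).round(1))
from held import held
P,m=held(im,d,K,T,tcp); p=P[m]-tcp; a=np.radians(12.5); ex=np.array([np.cos(a),np.sin(a),0]); ey=np.array([np.sin(a),-np.cos(a),0])
for lo in (-46,-16,4): q=p[(p[:,2]>lo)&(p[:,2]<lo+10)]; print(lo,len(q),np.percentile(q@ex,[50,97]).round(1),np.percentile(q@ey,[3,50,97]).round(1))
print(p[:,2].min(),p[:,2].max())
E
python3 to.py 494.4 -33.7 120 -77.5
```

```text
clock: 13.8
position: [479.2, -37.8, 206.2]
tool_rot: [0.0, 0.994, 0.112, -0.0]
ft_force: [-0.0, -0.4, 0.3]
gripper_width: 14.7
finger_force: 39.9
[257.8 166.1] [258.5 165.8] [  6   6  16  15 170] [495.2 -34.2  60. ]
[257.8 166.1] [258.1 166.6] [  5   6  17  16 208] [494.3 -34.1  60. ]
-46 101 [6.5 8. ] [-8.1 -0.9  6.5]
-16 138 [6.9 8. ] [-7.2 -0.9  5.9]
4 200 [6.9 8. ] [-7.  -0.9 13.1]
-51.450468044698596 35.93683824172504
t 13.85 pos [479.4 -38.4 206.2] yaw -77.16 w 14.2 j [-0.1   0.19  1.81 -0.    1.14  1.24] F [ 0.1  0.1 -1. ] g 39.9
shift [ 0.157 -0.013  0.862] turn 0.006 (mod 3) tilt [-0. -0. -1.]
```

```bash
python3 -m creep '[[1,0.08,0,0.2,0.004],[1,0.076,-0.002,0.3,0],[1,0,0,0.25,0],[1,0,0,0.09,0],[1,0,0,0.05,0],[1,0,0,0.05,0],[1,0,0,0.05,0],[1,0,0,0.05,0],[1,0,0,0,0],[1,0,0,0,0]]' 40; python3 to.py 494.4 -33.8 83 -77.5
```

```text
clock: 14.85
position: [494.8, -34.5, 102.5]
tool_rot: [0.0, 0.994, 0.11, 0.0]
ft_force: [-0.2, 0.2, -0.6]
gripper_width: 14.4
finger_force: 39.9
t 14.85 pos [494.8 -34.5 102.5] yaw -77.42 w 14.4 j [-0.09  0.32  1.93  0.    0.89  1.26] F [-0.2  0.2 -0.6] g 39.9
shift [-0.002 -0.008  0.195] turn 0.001 (mod 3) tilt [ 0.  0. -1.]
```

In 10 mm with no side force. I go on to the bottom.

```bash
python3 -m creep '[[1,0,0,0.06,0],[1,0,0,0.06,0],[1,0,0,0.04,0],[1,0,0,0.02,0],[1,0,0,0,0]]' 40; python3 to.py 494.4 -33.8 83 -77.5
```

```text
clock: 15.35
position: [494.7, -34.5, 83.9]
tool_rot: [-0.0, 0.994, 0.109, -0.0]
ft_force: [-0.5, 0.6, -0.3]
gripper_width: 14.9
finger_force: 39.9
t 15.35 pos [494.7 -34.5  83.9] yaw -77.43 w 14.9 j [-0.09  0.35  1.95  0.    0.85  1.26] F [-0.5  0.6 -0.3] g 39.9
shift [-0.001 -0.008  0.009] turn 0.001 (mod 3) tilt [-0.  0. -1.]
```

```bash
python3 -m creep '[[1,0,0,0.015,0],[1,0,0,0,0],[0.3,0,0,0,0],[0.3,0,0,0,0],[0.1,0,0,0,0],[0.1,0,0,-0.2,0],[0.1,0,0,-0.4,0],[0,0,0,-0.4,0],[0,0,0,-0.3,0],[0,0,0,0,0]]' 40; python3 chk.py 494.4 -33.8 62 140 18; python3 chk.py 557 -20 62 140 18; python3 to.py 520.5 231.5 260 104
```

```text
clock: 16.35
position: [497.5, -34.8, 217.4]
tool_rot: [0.001, 0.994, 0.109, 0.005]
ft_force: [-0.5, -0.2, -1.0]
gripper_width: 42.8
finger_force: 0.0
334
ztop 108.9 mean [494.6 -33.6 107.7] 151 [13.7 14.4  3.7]
252
ztop 109.1 mean [556.6 -20.5 107.6] 189 [13.9 13.8  3.8]
t 16.45 pos [494.8 -34.5 213.2] yaw -77.43 w 42.4 j [-0.09  0.21  1.77  0.    1.16  1.26] F [ 0.1 -0.2  0.2] g 0.0
shift [ 0.831 -2.541 -0.468] turn -0.024 (mod 3) tilt [ 0.001 -0.    -1.   ]
```

```bash
python3 -m creep '[[-0.3,0.1,-0.2,-0.3,0],[-0.3,0.1,-0.42,-0.17,0],[-0.3,0.1,-0.42,0,0],[-0.3,0.1,-0.42,0,0],[-0.3,0.1,-0.42,0,0],[-0.3,0.1,-0.42,0,0],[-0.3,0.1,-0.24,0,0],[-0.3,0,0,0,0],[-0.3,0,0,0,0]]' 40
python3 - <<'E'
from h import *
im,d,K,T=shot("wrist"); np.savez("wrist4.npz",im=im,d=d,K=K,T=T); cv2.imwrite("pics/w4.png",im)
P=pts(d,K,T); P[d==0]=np.nan
for lo,hi,r0 in ((196,212,40),(110,196,40)):
    m=(np.hypot(P[...,0]-521,P[...,1]-232)<r0)&(P[...,2]>lo)&(P[...,2]<hi); p=P[m]; v,u=np.nonzero(m)
    if len(p): r=cv2.minAreaRect(p[:,:2].astype(np.float32)); print(len(p),p.mean(0).round(1),np.round(r[0],1),np.round(r[1],1),round(r[2],1),u.mean(),v.mean(),im[m].mean(0))
E
python3 to.py 520.5 231.5 145 104
```

```text
clock: 17.35
position: [507.0, 228.4, 258.0]
tool_rot: [0.001, 0.994, 0.11, -0.002]
ft_force: [0.6, -0.0, 0.4]
gripper_width: 55.1
finger_force: 0.0
970 [522.3 232.4 203.2] [521.2 232. ] [27.3 21.2] 12.0 257.49484536082474 191.51649484536082 [23.57216495 38.71237113 66.88865979]
432 [533.9 235.  159.9] [532.6 234.7] [ 4.2 21.8] 12.3 257.5787037037037 164.92592592592592 [13.5462963  22.22453704 36.97685185]
t 17.4 pos [507.1 227.8 258.4] yaw -77.43 w 55.6 j [ 0.4   0.28  1.56 -0.    1.31  1.75] F [-0.1  0.1 -0.6] g 0.0
shift [ 0.142 -0.008  1.134] turn -0.024 (mod 3) tilt [-0.003 -0.002 -1.   ]
```

View pics/w4.png

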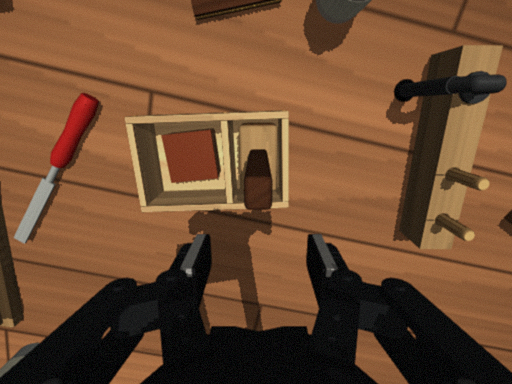

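The wrist view shows the mallet butt at (258,192) and the fingers astride its line. Both dowels stand in the stile, at (470,180) and (455,226). I descend onto the handle and grip at 100 N.

```bash
python3 -m creep '[[-0.3,0.14,-0.01,0.2,0.003],[-0.3,0,0,0.35,0],[-0.3,0,0,0.35,0],[-0.3,0,0,0.2,0],[-0.3,0,0,0.03,0],[-0.3,0,0,0,0],[1,0,0,0,0],[1,0,0,0,0],[1,0,0,0,0],[1,0,0,0,0]]' 100; python3 to.py 521 232 145 -77.7
```

```text
clock: 18.4
position: [522.2, 232.8, 148.5]
tool_rot: [-0.0, 0.994, 0.108, 0.002]
ft_force: [-0.0, -0.8, 7.0]
gripper_width: 20.6
finger_force: 98.2
t 18.4 pos [522.2 232.8 148.5] yaw -77.6 w 20.6 j [ 0.4   0.38  1.7  -0.    1.06  1.75] F [-0.  -0.8  7. ] g 98.2
shift [-0.014  0.006  0.035] turn 0.002 (mod 3) tilt [ 0.003  0.001 -1.   ]
```

```bash
python3 -m creep '[[1,0,0,-0.1,0],[1,0,0,-0.25,0],[1,0,0,-0.3,0],[1,0,0,-0.3,0],[1,0,0,-0.1,0],[1,0,0,0,0],[1,0,0.2,0,0],[1,0,0.35,0,0],[1,0,0.35,0,0],[1,-0.05,0.3,0,0],[1,0,0.14,0,0],[1,0,0,0,0]]' 100; python3 to.py 545 100 152 -77.7
python3 - <<'E'
from h import *
im,d,K,T=shot("scene"); cv2.imwrite("pics/s1.png",im)
E
```

```text
clock: 19.6
position: [544.7, 99.3, 250.2]
tool_rot: [0.0, 0.994, 0.107, -0.001]
ft_force: [0.0, 0.8, -2.4]
gripper_width: 20.9
finger_force: 98.4
t 19.6 pos [544.7  99.3 250.2] yaw -77.76 w 20.9 j [0.16 0.28 1.58 0.   1.29 1.52] F [ 0.   0.8 -2.4] g 98.4
shift [ 0.008 -0.006  0.982] turn -0.001 (mod 3) tilt [-0.003 -0.    -1.   ]
```

View pics/s1.png

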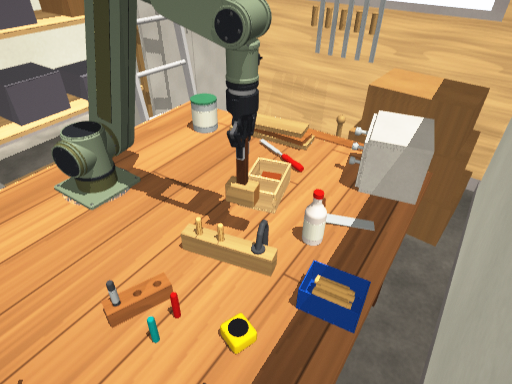

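The scene view shows the mallet hanging upright in the grip at (240,175), with both dowels in the stile. My moves cannot tilt the tool, so I will tip the mallet with its head against the bench, letting the handle pivot in a light grip.

```bash
python3 -m creep '[[1,0,0,0.3,0],[1,0,0,0.4,0],[1,0,0,0.25,0],[1,0,0,0.06,0],[1,0,0,0.03,0],[1,0,0,0.03,0],[1,0,0,0.02,0],[1,0,0,0,0]]' 100; python3 to.py 545 100 142 -77.7
```

```text
clock: 20.45
position: [545.5, 100.9, 143.6]
tool_rot: [-0.0, 0.994, 0.108, 0.001]
ft_force: [-0.0, -0.8, -2.7]
gripper_width: 20.7
finger_force: 98.3
t 20.45 pos [545.5 100.9 143.6] yaw -77.61 w 20.7 j [0.16 0.36 1.74 0.   1.04 1.52] F [-0.  -0.8 -2.7] g 98.3
shift [-0.007  0.008  0.016] turn 0.002 (mod 3) tilt [ 0.002  0.    -1.   ]
```

```bash
python3 -m creep '[[1,0,0,0.02,0],[1,0,0,0.02,0],[1,0,0,0,0]]' 100; python3 -m creep '[[1,0,0,0.02,0],[1,0,0,0,0]]' 100
```

```text
clock: 20.75
position: [545.9, 100.8, 142.5]
tool_rot: [-0.0, 0.994, 0.108, 0.002]
ft_force: [-4.8, -0.6, 14.6]
gripper_width: 21.3
finger_force: 100.8
clock: 20.95
position: [546.0, 100.8, 142.5]
tool_rot: [-0.0, 0.994, 0.108, 0.003]
ft_force: [-7.1, -0.7, 25.7]
gripper_width: 21.1
finger_force: 102.3
```

```bash
python3 -m creep '[[1,0,0,-0.03,0],[1,0,0,0,0],[1,0,0,0,0]]' 20; python3 -m creep '[[1,-0.07,0,-0.018,0],[1,-0.07,0,-0.015,0],[1,-0.07,0,-0.012,0],[1,-0.07,0,-0.008,0],[1,0,0,0,0]]' 20
cat > tilt.py <<'E'
from h import *
s=arm.sense(); im,d,K,T=shot("wrist"); P=pts(d,K,T); P[d==0]=np.nan; tcp=np.array(s["position"])
q=s["tool_rot"]
from scipy.spatial.transform import Rotation as R
M=R.from_quat([*q[1:],q[0]]).as_matrix(); L=P-tcp; a=L@M[:,0]; b=L@M[:,1]
# side profile: points near the tool's x-z plane; a along tool x, height z
m=(abs(b)<9)&(a>-60)&(a<240)&(P[...,2]>5)
cv2.imwrite("pics/tw.png",im)
for a0 in range(-20,240,10):
    k=m&(a>=a0)&(a<a0+10)
    if k.sum()>8: print(a0,int(k.sum()),"z",np.percentile(P[k][:,2],[3,50,97]).round(0))
E
python3 tilt.py
```

```text
clock: 21.25
position: [546.2, 100.7, 142.5]
tool_rot: [-0.0, 0.994, 0.108, 0.002]
ft_force: [-2.6, -0.4, 12.2]
gripper_width: 20.8
finger_force: 100.4
clock: 21.75
position: [516.3, 94.4, 144.8]
tool_rot: [-0.0, 0.994, 0.108, -0.001]
ft_force: [0.5, 0.0, -2.0]
gripper_width: 20.9
finger_force: 98.4
-10 572 z [199. 200. 201.]
0 1405 z [199. 200. 232.]
10 7388 z [ 66. 199. 237.]
20 286 z [ 59.  60. 242.]
30 263 z [56. 60. 61.]
40 162 z [ 8. 37. 57.]
```

```bash
python3 -m creep '[[1,0,0,0.03,0],[1,0,0,0.01,0],[0.55,0,0,0,0],[0.55,0,0,0,0]]' 20; python3 -m creep '[[0.5,0,0,0,0],[0.5,0,0,0,0]]' 20; python3 -m creep '[[1,0,0,0,0],[1,0,0,0,0]]' 20
```

```text
clock: 22.2
position: [518.4, 94.8, 142.5]
tool_rot: [-0.0, 0.994, 0.108, 0.001]
ft_force: [-2.7, -0.1, 7.4]
gripper_width: 20.7
finger_force: 100.0
clock: 22.4
position: [518.4, 94.7, 142.4]
tool_rot: [-0.0, 0.994, 0.108, 0.001]
ft_force: [-2.3, -1.0, 6.7]
gripper_width: 21.7
finger_force: 44.7
clock: 22.6
position: [518.5, 94.7, 142.4]
tool_rot: [-0.0, 0.994, 0.108, 0.001]
ft_force: [-1.6, -0.8, 6.2]
gripper_width: 21.5
finger_force: 44.7
```

```bash
python3 -m creep '[[0.48,0,0,0,0],[0.48,0,0,0,0]]' 20; python3 -m creep '[[1,0,0,0,0],[1,0,0,0,0]]' 20
```

```text
clock: 22.8
position: [518.2, 94.7, 141.2]
tool_rot: [-0.0, 0.994, 0.108, 0.0]
ft_force: [-0.3, -0.6, -0.1]
gripper_width: 22.3
finger_force: 0.1
clock: 23.0
position: [518.3, 94.7, 141.2]
tool_rot: [-0.0, 0.994, 0.108, 0.001]
ft_force: [0.9, 0.2, 1.2]
gripper_width: 21.6
finger_force: 20.8
```

```bash
python3 -m creep '[[1,0,0,0.02,0],[1,-0.07,0,-0.012,0],[1,-0.07,0,-0.012,0],[1,-0.07,0,-0.01,0],[1,-0.07,0,-0.006,0],[1,0,0,0,0]]' 20
python3 tilt.py
```

```text
clock: 23.6
position: [492.1, 88.9, 144.9]
tool_rot: [-0.0, 0.994, 0.108, 0.003]
ft_force: [0.9, -0.2, 8.4]
gripper_width: 22.0
finger_force: 21.5
-10 365 z [201. 202. 203.]
0 2416 z [188. 202. 228.]
10 6079 z [131. 222. 238.]
20 884 z [ 66. 100. 240.]
30 245 z [65. 67. 68.]
40 274 z [67. 68. 70.]
50 324 z [51. 68. 70.]
60 155 z [18. 33. 48.]
```

```bash
python3 -m creep '[[1,-0.07,0,-0.002,0],[1,-0.07,0,0,0],[1,-0.07,0,0.004,0],[1,-0.07,0,0.008,0],[1,-0.07,0,0.012,0],[1,-0.07,0,0.016,0],[1,-0.07,0,0.018,0],[1,-0.07,0,0.018,0],[1,0,0,0,0]]' 20
python3 tilt.py
```

```text
clock: 24.55
position: [436.2, 76.5, 137.4]
tool_rot: [0.0, 0.994, 0.108, 0.002]
ft_force: [-0.8, -1.0, 12.2]
gripper_width: 21.9
finger_force: 21.3
-10 822 z [189. 193. 196.]
0 2419 z [172. 183. 222.]
10 4807 z [155. 218. 231.]
20 1043 z [135. 144. 230.]
30 742 z [116. 126. 134.]
40 577 z [ 97. 107. 115.]
50 457 z [77. 88. 97.]
60 332 z [76. 79. 82.]
70 410 z [82. 85. 88.]
80 404 z [84. 88. 90.]
90 332 z [65. 74. 82.]
100 259 z [46. 56. 64.]
110 46 z [42. 44. 46.]
```

```bash
python3 -m creep '[[1,-0.08,0,0.02,0],[1,-0.08,0,0.035,0],[1,-0.08,0,0.045,0],[1,-0.08,0,0.05,0],[1,-0.07,0,0.055,0],[1,-0.07,0,0.06,0],[1,-0.07,0,0.065,0],[1,-0.07,0,0.065,0],[1,0,0,0,0]]' 20
python3 tilt.py
```

```text
clock: 25.5
position: [373.5, 63.1, 95.6]
tool_rot: [0.0, 0.994, 0.108, -0.003]
ft_force: [-2.6, -1.0, 4.7]
gripper_width: 21.9
finger_force: 21.0
-20 162 z [144. 145. 147.]
-10 1267 z [138. 142. 146.]
0 1574 z [131. 136. 183.]
10 4508 z [125. 177. 189.]
20 1023 z [117. 121. 188.]
30 892 z [111. 114. 118.]
40 842 z [104. 107. 111.]
50 771 z [ 97. 101. 104.]
60 722 z [90. 94. 97.]
70 645 z [83. 87. 91.]
80 654 z [76. 80. 83.]
90 909 z [81. 88. 95.]
100 971 z [ 95.  98. 100.]
110 794 z [90. 94. 97.]
120 462 z [85. 88. 90.]
```

```bash
python3 -m creep '[[1,-0.05,0,0.075,0],[1,-0.05,0,0.08,0],[1,-0.05,0,0.08,0],[1,-0.04,0,0.085,0],[1,-0.04,0,0.085,0],[1,-0.03,0,0.085,0],[1,-0.03,0,0.085,0],[1,-0.02,0,0.06,0],[1,0,0,0,0]]' 20
python3 tilt.py; python3 to.py 373 63 23 -77.7
```

```text
clock: 26.45
position: [346.5, 57.1, 31.9]
tool_rot: [-0.0, 0.994, 0.108, -0.001]
ft_force: [-1.1, -0.7, -0.5]
gripper_width: 21.8
finger_force: 20.5
-20 725 z [72. 73. 74.]
-10 801 z [71. 72. 73.]
0 1245 z [ 70.  71. 119.]
10 4329 z [ 69. 114. 126.]
20 975 z [ 67.  69. 126.]
30 980 z [66. 67. 69.]
40 1037 z [65. 66. 68.]
50 1085 z [64. 65. 66.]
60 1157 z [62. 64. 65.]
70 1181 z [61. 63. 64.]
80 1299 z [60. 61. 63.]
90 2889 z [58. 81. 88.]
100 1440 z [86. 88. 89.]
t 26.5 pos [346.8  57.1  32.2] yaw -77.61 w 21.8 j [0.13 0.25 2.32 0.   0.58 1.48] F [-0.5 -0.5 -1.8] g 20.3
shift [ 0.269 -0.001  0.092] turn 0.002 (mod 3) tilt [-0.001  0.    -1.   ]
```

```bash
python3 -m creep '[[1,-0.01,0,0.05,0],[1,0,0,0.03,0],[1,0,0,0.015,0],[1,0,0,0,0]]' 20
python3 tilt.py | head -12; python3 to.py 373 63 23 -77.7
```

```text
clock: 26.9
position: [345.7, 56.9, 23.1]
tool_rot: [-0.0, 0.994, 0.108, -0.0]
ft_force: [-1.6, -1.4, 1.2]
gripper_width: 21.9
finger_force: 20.7
-20 717 z [62. 64. 65.]
-10 757 z [62. 63. 64.]
0 1231 z [ 61.  63. 110.]
10 4284 z [ 61. 105. 117.]
20 962 z [ 60.  61. 116.]
30 980 z [59. 61. 62.]
40 1059 z [59. 60. 61.]
50 1131 z [58. 59. 61.]
60 1231 z [58. 59. 60.]
70 1295 z [57. 58. 59.]
80 1403 z [56. 58. 59.]
90 3562 z [55. 82. 86.]
t 26.95 pos [345.7  56.9  23.1] yaw -77.61 w 21.8 j [0.13 0.27 2.33 0.   0.54 1.48] F [-1.3 -0.3 -0.6] g 20.6
shift [ 0.279 -0.001  0.001] turn 0.002 (mod 3) tilt [-0.  0. -1.]
```

```bash
python3 -m creep '[[1,0,0,0.04,0],[1,0,0,0.04,0],[1,0,0,0.015,0],[1,0,0,0,0]]' 20
cat >> tilt.py <<'E'
k=m&(((a>-25)&(a<0))|((a>25)&(a<85)))&(P[...,2]<tcp[2]+60)
f=np.polyfit(a[k],P[k][:,2],1); r=P[k][:,2]-np.polyval(f,a[k]); g=abs(r)<3; f=np.polyfit(a[k][g],P[k][g][:,2],1); print("handle slope deg",np.degrees(np.arctan(f[0])).round(2),"z at grip rel tcp",(f[1]-tcp[2]).round(1))
k=m&(a>100)&(a<250)&(P[...,2]>tcp[2]+40)
f=np.polyfit(a[k],P[k][:,2],1); print("head top slope",np.degrees(np.arctan(f[0])).round(2),"a",np.percentile(a[k],[0.5,99.5]).round(1),"z",np.median(P[k][:,2]).round(1))
E
python3 tilt.py | tail -6; python3 to.py 373 63 23 -77.7
```

```text
clock: 27.35
position: [345.5, 56.9, 13.5]
tool_rot: [-0.0, 0.994, 0.108, -0.0]
ft_force: [-2.7, -0.8, 2.8]
gripper_width: 21.8
finger_force: 20.8
70 1441 z [52. 54. 55.]
80 1555 z [52. 54. 55.]
90 4595 z [52. 81. 83.]
100 354 z [81. 82. 83.]
handle slope deg 0.41 z at grip rel tcp 39.6
head top slope -38.13 a [100.  101.1] z 82.0
t 27.4 pos [345.5  56.9  13.5] yaw -77.61 w 22.0 j [0.13 0.29 2.34 0.   0.51 1.48] F [-2.3  0.5  0.9] g 20.7
shift [ 0.281 -0.001 -0.095] turn 0.001 (mod 3) tilt [-0.001 -0.    -1.   ]
```

```bash
python3 -m creep '[[1,0,0,0,0],[1,0,0,0,0],[1,0,0,0,0],[1,0,0,-0.05,0],[1,0,0,-0.15,0],[1,0,0,-0.2,0],[1,0,0,-0.1,0],[1,0,0,0,0],[1,0,0,0,0]]' 120
python3 tilt.py | tail -6; python3 to.py 373 63 23 -77.7
```

```text
clock: 28.3
position: [345.9, 56.9, 63.7]
tool_rot: [-0.0, 0.994, 0.108, 0.0]
ft_force: [0.5, -0.3, -3.4]
gripper_width: 20.5
finger_force: 117.3
70 1430 z [102. 103. 105.]
80 1533 z [102. 103. 105.]
90 4494 z [101. 131. 133.]
100 441 z [131. 132. 133.]
handle slope deg 0.24 z at grip rel tcp 39.4
head top slope -31.62 a [100.  101.4] z 131.8
t 28.35 pos [345.5  56.9  63.4] yaw -77.61 w 20.5 j [0.13 0.18 2.28 0.   0.68 1.48] F [ 0.8 -0.2 -3.1] g 117.3
shift [ 0.282 -0.001  0.404] turn 0.002 (mod 3) tilt [-0.001  0.    -1.   ]
```

```bash
python3 -m creep '[[1,0,0,-0.1,0],[1,0,0,-0.25,0],[1,0,0,-0.35,0],[1,0,0,-0.35,0],[1,0,0,-0.25,0],[1,0,0,-0.2,0],[1,0,0,-0.1,0],[1,0,0,0,0]]' 120
cat >> tilt.py <<'E'
k=(abs(b)<18)&(a>80)&(a<115)&(P[...,2]>tcp[2]+46)&(P[...,2]<tcp[2]+66); print("shoulder a",np.percentile(a[k],[5,50,95]).round(1),k.sum())
k=(a>98)&(a<115)&(P[...,2]>tcp[2]+60)&(abs(b)<60); print("head b",np.percentile(b[k],[1,50,99]).round(1))
E
python3 tilt.py | tail -4; python3 to.py 402.5 -54.2 224 -77.7
```

```text
clock: 29.15
position: [346.2, 57.0, 223.9]
tool_rot: [-0.0, 0.994, 0.108, 0.001]
ft_force: [-0.6, -0.3, -2.3]
gripper_width: 20.5
finger_force: 117.3
handle slope deg 0.27 z at grip rel tcp 39.5
head top slope -35.44 a [100.  101.5] z 292.1
shoulder a [91.4 91.6 92.7] 2242
head b [-22.6   0.1  23. ]
t 29.2 pos [345.5  56.9 222.9] yaw -77.61 w 20.9 j [ 0.13 -0.04  2.02  0.    1.16  1.48] F [-0.5 -0.5 -2.6] g 117.3
shift [ 0.318  1.207 -0.011] turn 0.002 (mod 3) tilt [-0.001 -0.    -1.   ]
```

```bash
python3 to.py 406.8 -53.1 224 -77.7; python3 -m creep '[[1,0.03,0.1,0,0],[1,0.06,0.2,0,0],[1,0.07,0.25,0,0],[1,0.07,0.25,0,0],[1,0.07,0.2,0,0],[1,0.04,0.13,0,0],[1,0.02,0.08,0,0.002],[1,0,0,0,0],[1,0,0,0,0]]' 120
python3 to.py 406.8 -53.1 224 -77.7
python3 tilt.py | tail -4
python3 - <<'E'
from h import *
im,d,K,T=shot("scene"); cv2.imwrite("pics/s2.png",im)
im,d,K,T=shot("top"); P=pts(d,K,T); m=(P[...,2]>285)&(P[...,2]<300)&(abs(P[...,0]-525)<70)&(abs(P[...,1]+25)<70)
if m.sum(): print("top: head",m.sum(),P[m].mean(0).round(1),[np.round(q,1) for q in cv2.minAreaRect(P[m][:,:2].astype(np.float32))])
E
```

```text
t 29.2 pos [345.5  56.9 222.9] yaw -77.61 w 20.9 j [ 0.13 -0.04  2.02  0.    1.16  1.48] F [-0.5 -0.5 -2.6] g 117.3
shift [ 0.363  1.206 -0.011] turn 0.002 (mod 3) tilt [-0.001 -0.    -1.   ]
clock: 30.1
position: [406.4, -53.2, 223.3]
tool_rot: [-0.0, 0.994, 0.107, -0.001]
ft_force: [-0.4, 0.4, -2.9]
gripper_width: 21.1
finger_force: 117.6
t 30.1 pos [406.4 -53.2 223.3] yaw -77.72 w 21.1 j [-0.16  0.06  1.92  0.    1.16  1.2 ] F [-0.4  0.4 -2.9] g 117.6
shift [ 0.004 -0.    -0.007] turn -0.0 (mod 3) tilt [-0.001  0.001 -1.   ]
handle slope deg 0.15 z at grip rel tcp 39.4
head top slope -33.65 a [100.  101.6] z 291.4
shoulder a [91.4 91.7 93.1] 2381
head b [-22.5   0.1  23.1]
top: head 392 [527.  -24.1 293.4] [array([527.7, -24.4]), array([59.7, 48.2]), np.float64(12.0)]
```

View pics/s2.png

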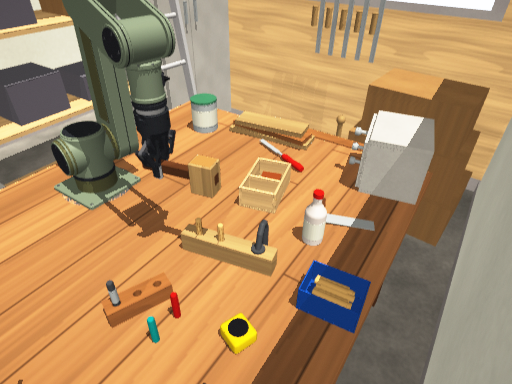

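The scene view shows the mallet level, with its head at (205,175) above the pair of dowels at (198,226) and (221,232). Everything else is in place. The head is centred over the stile midpoint with its lower face about 210 mm up. I hold briefly and hand in.

```bash
python3 -m creep '[[1,0,0,0,0],[1,0,0,0,0],[1,0,0,0,0],[1,0,0,0,0],[1,0,0,0,0]]' 120; python3 -c "
from plant import arm
print(arm.sense()['qvel']); print(arm.sign_off())"
```

```text
clock: 30.75
position: [406.9, -53.6, 223.7]
tool_rot: [-0.0, 0.994, 0.107, 0.0]
ft_force: [0.1, -0.5, -2.6]
gripper_width: 20.9
finger_force: 117.6
[ 8.38943201e-05  2.21695433e-03 -1.99836254e-03  7.53220779e-04
 -7.36151888e-04 -1.87607740e-04]
the job is handed in; nothing more can be done
None
```

Job handed in at 30.8 s: by the camera checks, both dowels stand on the bottom of the stile holes, and the mallet is held still and level, striking face down about 10 cm above them; to turn it I tipped its head over on the bench, where the grip fell to about zero for a moment while it stood there upright.

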